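Shut the tub pen's gate and drop its latch

ROBOT

A 6-joint arm with a two-finger parallel gripper is mounted at the origin on the work surface. World frame = base frame: x ahead of the robot, y to its left, z up, the work surface at z = 0. Lengths are in m, angles in degrees, forces in N, time in s.
With the tool pointing down it reaches from about 0.35 to 0.975 m from the base axis. Payload 4.9 kg.
Tool frame: the origin (TCP) lies midway between the tips of the shut fingers; the grasp point (between the pads) lies 19 mm behind it (robot.tcp_to_grasp is the distance from the TCP to the grasp point, in m); x points along the fingers, y is the direction in which the jaws open and shut, and the axes are right-handed (so a half turn about x gives the same grasp; the last joint's range is limited). The gripper opens to 85 mm and grips with 20 to 120 N. Pads are 22 mm wide; open, the fingers measure 114 mm over their backs; the gripper's body (76 mm by 85 mm) begins 54 mm behind the grasp point. The pads swing forward as they close: fully open they stand 13 mm farther back than shut.
Start: joints at [-70.015, 3.019, 92.412, -0, 84.569, -6.818], TCP at [0.282, -0.558, 0.231] pointing down, gripper open.
Joint ranges: [-172.51, 172.51], [-57.92, 126.97], [3.15, 148.05], [-58.71, 238.71], [5.1, 150.11], [-179.66, 179.66]. Speed limits (degrees/s): [147.25, 147.25, 180, 180, 180, 180].

INTERFACE

Orientations are given as a 3x3 rotation matrix whose columns are the frame's x, y, z axes.
In Python, from workcell import robot gives the robot as it stands.
- The arm moves only by the tool arm_command, never from a script. Its argument "deltas" is text: rows parted by semicolons, each of 7 numbers parted by spaces: the shift along the world's x, y, z in units of 0.025 m (1.0 is 0.025 m), then the turn, a rotation vector about the world's x, y, z in units of 0.12 rad (1.0 is 0.12 rad), then the gripper command: -1 is shut, 1 is fully open, values between are in proportion. In form: tx ty tz rx ry rz gripper; .... A call has 1 to 10 rows; each row shifts and turns the commanded pose from where the row before left it; what a row does not reach is not made up. A row lasts 1/12 s, in which the tool goes at most 41.7 mm and 7.16 degrees, less where a joint would pass 70% of its speed; a pose out of reach is approached as far as the arm can. A call with a number of a shift or a turn outside -1 to 1 is refused whole. A call with a gripper value outside its range is refused whole. The fingers move at their own pace and stop on an object; "grip_force" is the grip in N (left out, the last holds). Time passes only in rows, so rows that do not move let the fingers close. It gives the time, the measured TCP pose, the force and the opening at its end, in the units of the state.
- robot.observe(): the state, without advancing time (a new reading comes with each control period).
- robot.capture(name): name is "side" or "top" or "wrist"; returns a dict with "frame" (400x640x3 uint8, blue, green, red), "z_map" (400x640 float32, m along the optical axis (not along the pixel's ray), 0 where there is no reading), "fx", "fy", "cx", "cy" (pixels), "R" (3x3) and "t" (3): a world point X has camera coordinates R X + t; the wrist camera has in their place "mount" (4x4, takes a point from camera to tool coordinates, whose origin is the TCP and whose axes are the tool frame's). Camera axes: x right, y down, z forward; pixel columns grow to the right and rows downward; lengths in m; the calibration is good to about 2 mm. A picture is of the moment at which its call begins: read the wrist's pose just before it.
- robot.finish_job(): hands the job in, once; it reports no verdict.
The state is a dict: "clock": time; "joint_pos": joint angles; "dq": joint speeds; "tau": joint torques, N m; "ee_pos": TCP position; "tcp_rot": TCP orientation; "contact_force": force on the tool from outside, world axes, zero at the start; "wrist_torque": the same for the moment, N m; "gripper_width": finger opening in m.
Only numpy, scipy, OpenCV 4.12 (cv2) and the standard library are available. Lean on these libraries where they do the work, as an engineer would, in place of code of your own. Each camera call takes 0.05 s, during which the arm holds its last target.

TASK

The gate of the steel pen on the packing table stands ajar. Lift its latch bar by the thumb tab, swing the gate shut so that the bar passes over the striker on the post, and let the bar drop fully down into the slot of the catch so that the gate stays latched; then let go of it. The catch has been re-clamped by hand, so feel for the slot: do not force the gate or the bar hard against the catch, and leave the things standing round about where they are.

Things in the scene. Friction and masses are not known exactly. Their poses are not given: they have to be found in the camera images.
- pen: Low pen of bare stainless rods, fixed to the table, 370 mm wide, 300 mm deep, sides 115 mm high. Its place and yaw differ at each start. Origin at table height on the line of the closed gate. x points into the pen, away from the robot (the gate's closing direction), y to the left along the closed gate, z up. Gate hinge at pen (0, 140 mm), catch post at pen (0, -147 mm).
- hinge (a point): Point on the gate's upright hinge axis, 150 mm above the table, at pen (0, 140 mm). Axes as the pen's.
- gate (a joint): Gate angle, rad. 0: the gate lies along the pen's y axis; positive: open, free end swung towards the robot. Starts at 0.28 to 0.5. A 16 mm thick rodded steel frame, 253 mm from hinge axis to free end, top rail 130 mm above the table, 0.85 kg, hinge friction 0.12 N m; it stays where it is left. Latched it reads -0.055 to 0.055 depending on how the catch is set; its stop is at -0.065.
- latch (a joint): Latch bar angle, rad. 0: down, level on its own stop on the gate (the start); positive: free end lifted, up to 0.6; it falls back by its weight (about 0.3 kg). Over 0.11 clears the striker; 0.2 is comfortable. Seated in the slot it reads 0 to 0.03; resting on top of the striker or keeper about 0.1.
- pivot (a point): Pivot of the latch bar on the gate's top rail, 147 mm above the table, in the gate's plane, 100 mm from the hinge axis; the pivot axis is square to the gate. The bar is flat steel, 6 mm thick and 14 mm high, its centre line runs through the pivot and reaches 200 mm past it, beyond the gate's free end and across the post. x: closing direction, y: along the gate to the hinge.
- tab (a point): Middle of the top edge of the thumb tab on the latch bar, 195 mm above the table when down: an upright steel plate 8 mm thick (square to the gate), 24 mm along the bar, 41 mm proud of the bar, to be pinched from above, fingers on its two broad faces. 200 mm from the hinge axis, 100 mm from the pivot, 48 mm above the bar's centre line. x: closing direction, y: along the bar to the pivot.
- post: Fixed square steel post, 44 by 34 mm, 118 mm high; origin at its foot, axes as the pen's. The catch head is clamped on top of it. Pressing the gate or bar on the post or catch with over 25 N spoils the setting of the catch.
- slot (a point): Nominal middle of the catch slot, 158 mm above the table, over the post's middle. The head along pen x from the robot: striker block 30 mm thick with an upright front face, slot 11 mm wide open at the top, keeper block 24 mm thick; both flat on top, 158 mm high, 24 mm along y. The head is clamped up to 13 mm before or behind this point along pen x, unreported: find the slot by feel.
- tub_stack: Bystander: stack of five nested white plastic tubs, 135 x 95 mm, 85 mm high, in the pen. Origin at the middle of the underside.
- tub_single: Bystander: one white plastic tub, 135 x 95 mm, 45 mm high, in the pen. Origin at the middle of the underside.
- label_roll: Bystander: white paper roll, 64 mm across and 30 mm high, outside the pen beside the post. Origin at the middle of the underside.
- spray_bottle: Bystander: clear bottle, 56 mm across and 150 mm high, outside the pen on the hinge side. Origin at the middle of the underside.
- canister: Bystander: white canister, 72 mm across and 120 mm high, far left. Origin at the middle of the underside.
- scoop: Bystander: steel spoon, 200 mm long, lying at the left front. Origin on its underside.
- steel_pan: Bystander: steel pan, 170 x 130 mm and 50 mm high, to the right. Origin at the middle of the underside.

How it is judged (in metres and radians):
On the way:
1. the gate is swung in as far as the catch while the latch bar is lifted clear over the striker (value of joint gate below 0.07 rad and value of joint latch above 0.09 rad), for 0.1 s.
At the end, for the whole second after the job is handed in: The gate is shut (gate angle between -0.065 and 0.070 rad, which it reaches only with the bar on top of the catch or in its slot) and the latch bar is fully down in the slot (latch angle under 0.03 rad), both at rest (under 0.05 rad/s) with nothing holding them (value of joint gate between -0.065 and 0.07 rad and value of joint latch below 0.03 rad and velocity of joint gate between -0.05 and 0.05 rad/s and velocity of joint latch between -0.05 and 0.05 rad/s); the robot touches nothing.
It fails at once if the gate or its latch bar pressed or knocked against the post or its catch with more than 25 N (contact force between gate and post above 25 N).
It fails at once if a bystander moved by more than 30 mm (distance of any of tub_stack, tub_single, label_roll, spray_bottle, canister, scoop, steel_pan from where it was at the start of the episode above 0.03 m).
It also fails if it takes over 58 s, if anything falls off the work surface, if the arm or the gripper's body presses on something with over 40 N, if the wrist force passes 120 N, or if a joint passes its speed limit or range.

## Working session

There is one attempt and no reset: what is moved stays moved. The work goes in short steps, Python scripts to look and compute and a tool call to move; the robot and the scene stay as the last step left them, time stands still between calls to the robot, and variables do not carry over. Pictures are saved under pics/ and viewed, and the job is handed in when it is done.

Besides the shell and the picture viewer there is one more tool, called after "Request:" as name(argument=value, ...) on one line, values as JSON. arm_command: Moves the arm, as the interface text tells. Shifts and turns lie within -1 to 1; 1 stands for 0.025 m of shift or 0.12 rad of turn. Its arguments: {"type":"object","properties":{"deltas":{"type":"string"},"grip_force":{"type":"number"}},"required":["deltas"]}

```bash
ls; mkdir -p pics; python3 - <<'E'
from workcell import robot
import cv2,pickle
s=robot.observe();print(s)
d={}
for n in ("side","top","wrist"):
    c=robot.capture(n);d[n]=c;cv2.imwrite(f"pics/{n}0.png",c["frame"])
    print(n,c["fx"],c["cx"],c["cy"],c.get("R"),c.get("t"),c.get("mount"))
pickle.dump((s,d),open("c0.pkl","wb"))
E
```

```text
pics
{'clock': 0.0, 'joint_pos': array([-7.00159354e+01,  3.05775516e+00,  9.24896008e+01, -1.29293866e-03,
        8.45682550e+01, -6.82034292e+00]), 'dq': array([ 0.01735835, -0.03451181, -0.08404663, -0.01732671,  0.06452301,
        0.09652232]), 'tau': array([-4.98311729e-04, -3.93678367e+01, -3.70177746e+01, -1.57986365e-04,
        7.19801828e-03, -4.77651071e-06]), 'ee_pos': array([ 0.28160782, -0.55728735,  0.23008361]), 'tcp_rot': array([[-7.10709777e-04,  4.50947415e-01, -8.92550236e-01],
       [ 1.88861749e-03, -8.92548264e-01, -4.50947923e-01],
       [-9.99997964e-01, -2.00617909e-03, -2.17324400e-04]]), 'contact_force': array([0.26135445, 0.55976508, 0.2549179 ]), 'wrist_torque': array([-0.03281814, -0.01862141, -0.04010025]), 'gripper_width': 0.08538162139478013}
side 498.7996503017878 325.8901231091915 191.08676815610784 [[-0.84735988 -0.53100264 -0.0041752 ]
 [-0.34762757  0.56064418 -0.75155384]
 [ 0.40141788 -0.63538516 -0.65965854]] [0.45043171 0.32300317 1.32868922] None
top 379.527369761643 317.7840523024314 201.7457683801145 [[-2.77709740e-04 -9.99887056e-01 -1.50265836e-02]
 [-9.82674196e-01  3.05791208e-03 -1.85316143e-01]
 [ 1.85341162e-01  1.47147719e-02 -9.82564059e-01]] [-0.00549973  0.58276981  1.17613314] None
wrist 357.0675378604976 324.22343926298726 196.59027523649593 None None [[-3.77251286e-04 -2.83618055e-01  9.58937254e-01 -1.43569065e-01]
 [ 9.99999771e-01 -6.45381438e-04  2.02525630e-04  2.56532931e-04]
 [ 5.61440378e-04  9.58937111e-01  2.83618233e-01 -7.19573569e-02]
 [ 0.00000000e+00  0.00000000e+00  0.00000000e+00  1.00000000e+00]]
```

View pics/side0.png

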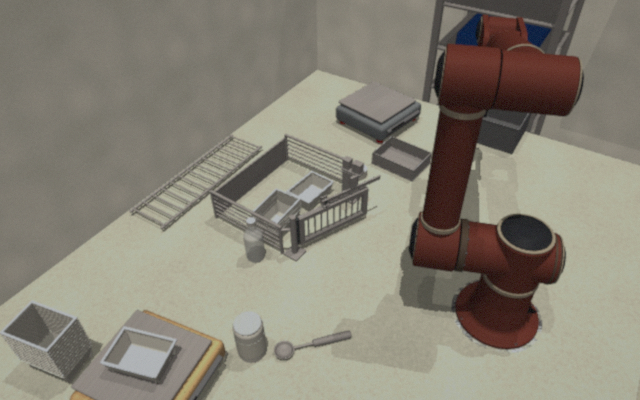

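View pics/top0.png

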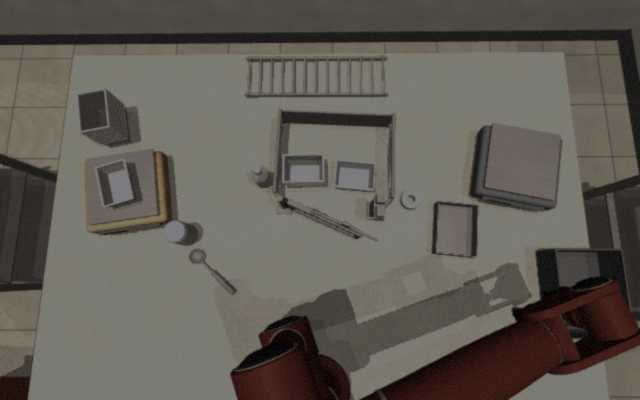

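View pics/wrist0.png

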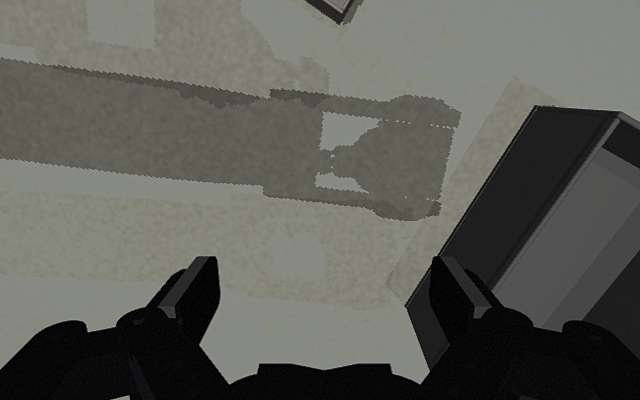

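The side view shows the gate ajar (about 300-370, 190-245) with the post at about (352,170). In the top view the hinge is near (283,203), the latch bar's tip near (376,239) and the post near (377,207). I'll zoom in on both.

```bash
python3 - <<'E'
import cv2,pickle,numpy as np
s,d=pickle.load(open("c0.pkl","rb"))
f=d["top"]["frame"][95:255,260:440];cv2.imwrite("pics/topz.png",cv2.resize(cv2.convertScaleAbs(f,alpha=1.6),(720,640)[:2],interpolation=cv2.INTER_CUBIC)[:600])
f=d["side"]["frame"][140:270,200:400];cv2.imwrite("pics/sidez.png",cv2.resize(cv2.convertScaleAbs(f,alpha=1.6),(800,520),interpolation=cv2.INTER_CUBIC))
# top height map of region
c=d["top"];z=c["z_map"];v,u=np.mgrid[0:400,0:640]
P=np.stack([(u-c["cx"])/c["fx"]*z,(v-c["cy"])/c["fy"]*z,z],-1)
W=(P-c["t"])@c["R"]
np.save("W.npy",W)
h=W[...,2]
H=np.clip(h*1000/220*255,0,255).astype(np.uint8)[95:255,260:440]
cv2.imwrite("pics/hz.png",cv2.applyColorMap(cv2.resize(H,(675,600),interpolation=cv2.INTER_NEAREST),cv2.COLORMAP_JET))
E
```

```text
(no output)
```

View pics/topz.png

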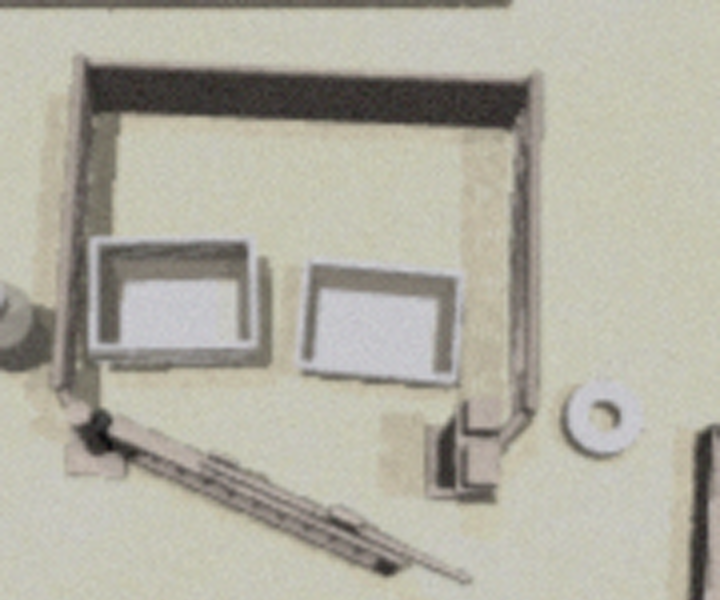

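View pics/sidez.png

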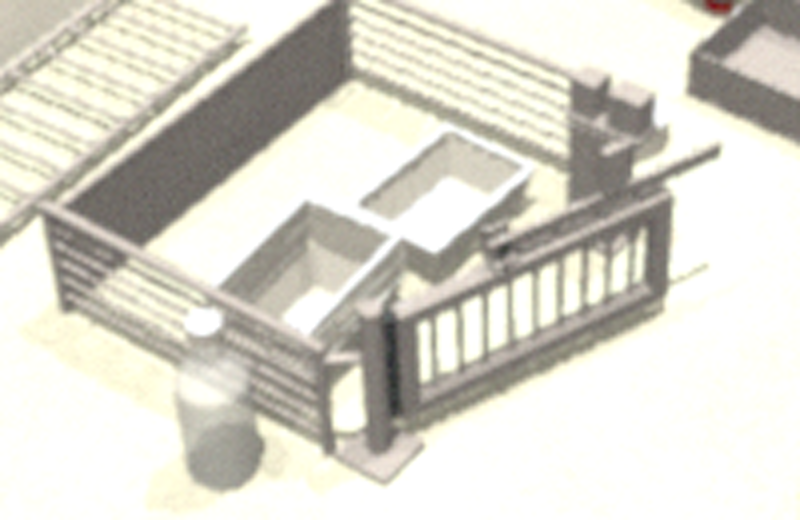

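View pics/hz.png

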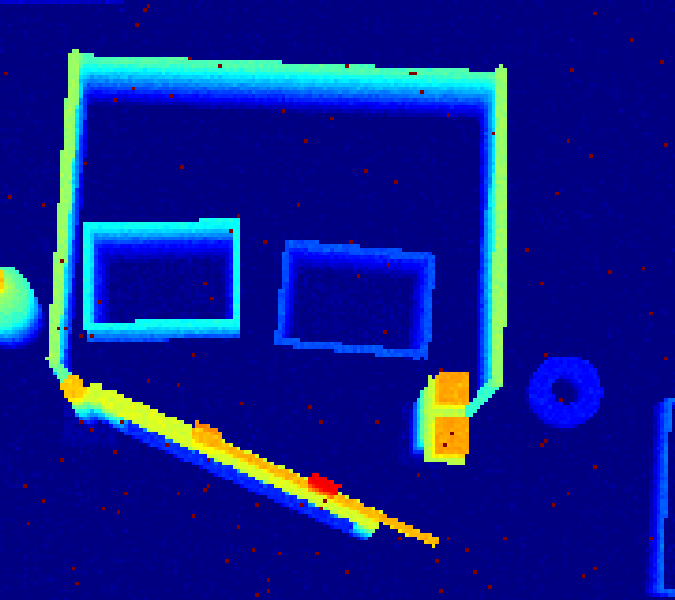

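The height map shows the red tab near zoomed (325,486), the orange bar, the hinge post near (73,388), and the two catch blocks at (451,388) and (451,435) with the slot gap near y = 410.

```bash
cat > an.py <<'E'
import numpy as np,cv2
def cloud(c):
    z=c["z_map"];v,u=np.mgrid[0:400,0:640]
    P=np.stack([(u-c["cx"])/c["fx"]*z,(v-c["cy"])/c["fy"]*z,z],-1)
    return (P-c["t"])@c["R"],z>0
def box(p): 
    (c,s,a)=cv2.minAreaRect((p[:,:2]*1000).astype(np.float32)); return np.round(c,1),np.round(s,1),round(a,1)
E
python3 - <<'E'
import pickle,numpy as np,cv2
from an import *
s,d=pickle.load(open("c0.pkl","rb"))
W,ok=cloud(d["top"])
reg=np.zeros((400,640),bool);reg[95:255,265:440]=1
h=W[...,2]
def comp(m,minn=4):
    n,l,st,ce=cv2.connectedComponentsWithStats((m&reg&ok).astype(np.uint8))
    for i in range(1,n):
        if st[i,4]>=minn:
            p=W[l==i];print(st[i],"mean",p.mean(0).round(4),box(p),"zmed",np.median(p[:,2]).round(4))
print("tab");comp((h>.175)&(h<.21))
print("150-175");comp((h>.142)&(h<.175))
print("wall");comp((h>.105)&(h<.124),20)
E
```

```text
tab
[342 221   9   6  30] mean [ 0.4933 -0.0879  0.1932] (array([493.7, -88. ]), array([23. ,  8.2]), 65.8) zmed 0.1942
150-175
[276 195   7   7  33] mean [0.5773 0.1085 0.149 ] (array([577.2, 108.6]), array([16.7, 16. ]), 26.9) zmed 0.149
[376 194   9   9  80] mean [ 0.5742 -0.1928  0.1561] (array([ 574.5, -193.1]), array([23.6, 24.5]), 89.4) zmed 0.1566
[311 207  66  34 185] mean [ 0.5004 -0.0738  0.1537] (array([498.3, -82.9]), array([209.5,  13.1]), 65.1) zmed 0.1532
[376 206   9  11  93] mean [ 0.5358 -0.1915  0.1566] (array([ 536.4, -191.5]), array([24.3, 28.7]), 87.3) zmed 0.1571
wall
[272 108  10  86 268] mean [0.739  0.1233 0.1152] (array([741.4, 123.6]), array([ 11.8, 281.6]), 87.8) zmed 0.1155
[391 112   4  86 276] mean [ 0.7177 -0.2428  0.1149] (array([ 725.2, -243.7]), array([ 10.1, 279.2]), 87.0) zmed 0.1148
[373 198  11  21  40] mean [ 0.5433 -0.1811  0.1201] (array([ 546.1, -179.5]), array([69.3, 25.5]), 23.1) zmed 0.1209
```

```bash
python3 - <<'E'
import pickle,numpy as np,cv2
from an import *
s,d=pickle.load(open("c0.pkl","rb"))
W,ok=cloud(d["top"]);h=W[...,2]
reg=np.zeros((400,640),bool);reg[206:245,330:380]=1
tab=W[ok&reg&(h>.175)&(h<.21)];bar=W[ok&reg&(h>.144)&(h<.165)&(W[...,1]<-.11)&(W[...,0]<.5)]
vx,vy,x0,y0=cv2.fitLine((bar[:,:2]*1000).astype(np.float32),cv2.DIST_HUBER,0,.01,.01).ravel()
t=tab[:,:2].mean(0)*1000;tb=np.array(box(tab)[0])
u=np.array([vx,vy]);u*=np.sign(u[1])
n=np.array([u[1],-u[0]])
print("bar dir",u,np.degrees(np.arctan2(u[1],u[0])),"n",n,"tab",t,tb,"tab off line",(t-[x0,y0])@n,(tb-[x0,y0])@n)
b=(bar[:,:2]*1000-[x0,y0]);print("tip",(b@u).min(),[x0,y0]+(b@u).min()*u,"len tip-tab",(b@u).min()-(t-[x0,y0])@u, (b@u).min()-(tb-[x0,y0])@u)
# robust hinge: from tip: 300 from hinge
print("hinge from tab",tb+200*u,"from tip",[x0,y0]+(b@u).min()*u+300*u)
# wall yaw
for a,c in((108,272),(112,391)):
    r=np.zeros_like(reg);r[a:a+86,c:c+11]=1
    p=W[ok&r&(h>.11)&(h<.121)]
    f=cv2.fitLine((p[:,:2]*1000).astype(np.float32),cv2.DIST_HUBER,0,.01,.01).ravel();print("wall",np.degrees(np.arctan2(f[1],f[0])))
E
```

```text
bar dir [0.41924968 0.90787095] 65.21277 n [ 0.90787095 -0.41924968] tab [493.25159674 -87.90997707] [493.7 -88. ] tab off line -0.6746631092689472 -0.22982872923249786
tip -36.91737123634423 [ 452.72214134 -177.28435153] len tip-tab -98.13236107936848 -98.23862480016189
hinge from tab [577.54993744  93.57418823] from tip [578.49704368  95.07694607]
wall -2.6934824
wall -2.9250665
```

Request:
arm_command(deltas="0.42 0.94 0.2 0 0 0.28 1;0.42 0.94 0.2 0 0 0.28 1;0.42 0.94 0.2 0 0 0.28 1;0.42 0.94 0.2 0 0 0.28 1;0.42 0.94 0.2 0 0 0.28 1;0.42 0.94 0 0 0 0.28 1;0.42 0.94 0 0 0 0.28 1;0.42 0.94 0 0 0 0.28 1;0.42 0.94 0 0 0 0.28 1;0.42 0.94 0 0 0 0.28 1", grip_force=20)

```text
clock: 0.98
ee_pos: [0.387, -0.3215, 0.256]
tcp_rot: [[-0.0, 0.721, -0.693], [0.0, -0.693, -0.721], [-1.0, -0.0, -0.0]]
contact_force: [0.4, -0.1, 0.5]
gripper_width: 0.0854
```

Request:
arm_command(deltas="0.426 0.934 0 0 0 0.277 1;0.426 0.934 0 0 0 0.277 1;0.426 0.934 0 0 0 0.277 1;0.426 0.934 0 0 0 0.277 1;0.426 0.934 0 0 0 0.277 1;0.426 0.934 0 0 0 0.277 1;0.426 0.934 0 0 0 0.277 1;0.426 0.934 0 0 0 0.277 1;0.426 0.934 0 0 0 0.277 1;0.426 0.934 0 0 0 0.277 1")

```text
clock: 1.82
ee_pos: [0.4935, -0.088, 0.256]
tcp_rot: [[-0.0, 0.908, -0.42], [0.0, -0.42, -0.908], [-1.0, -0.0, 0.0]]
contact_force: [0.6, 0.1, -0.3]
gripper_width: 0.0849
```

Request:
arm_command(deltas="0 0 0 0 0 0 1;0 0 0 0 0 0 1")

```text
clock: 1.98
ee_pos: [0.4933, -0.0884, 0.2559]
tcp_rot: [[-0.001, 0.908, -0.419], [-0.0, -0.419, -0.908], [-1.0, -0.001, 0.0]]
contact_force: [0.1, 0.6, -0.3]
gripper_width: 0.0855
```

```bash
python3 - <<'E'
from workcell import robot
import cv2,numpy as np,pickle
s=robot.observe();print(s["ee_pos"],s["tcp_rot"].round(3),s["joint_pos"],s["contact_force"])
c=robot.capture("wrist");cv2.imwrite("pics/w1.png",cv2.convertScaleAbs(c["frame"],alpha=1.5))
z=c["z_map"];v,u=np.mgrid[0:400,0:640]
P=np.stack([(u-c["cx"])/c["fx"]*z,(v-c["cy"])/c["fy"]*z,z,np.ones_like(z)],-1)
T=P@c["mount"].T; Wd=T[...,:3]@s["tcp_rot"].T+s["ee_pos"]
np.save("W1.npy",Wd)
from an import box
for lo,hi in((.18,.205),(.145,.17)):
    m=(z>0)&(Wd[...,2]>lo)&(Wd[...,2]<hi)
    n,l,st,ce=cv2.connectedComponentsWithStats(m.astype(np.uint8))
    for i in range(1,n):
        if st[i,4]>40:
            p=Wd[l==i];print(st[i],p.mean(0).round(4),box(p))
E
```

```text
[ 0.49332011 -0.08842975  0.25590291] [[-0.001  0.908 -0.419]
 [-0.    -0.419 -0.908]
 [-1.    -0.001  0.   ]] [-1.86654017e+01 -1.50591650e+01  1.06816057e+02 -1.96960560e-02
  8.82880266e+01  6.11523292e+00] [ 0.09835979  0.5538014  -0.31268096]
[321 192  13  43 550] [ 0.4952 -0.0886  0.1944] (array([494.6, -90.3]), array([23.4,  7.6]), 65.4)
[334  27   7  41 274] [ 0.5416 -0.0031  0.1614] (array([541.8,  -2.7]), array([22.2,  3.7]), 66.0)
[ 320   28   13  163 1473] [ 0.521  -0.0318  0.1551] (array([519.3, -35.4]), array([101.5,   7.8]), 65.4)
[323 235   8  84 615] [ 0.4685 -0.1469  0.1551] (array([ 467.4, -148.9]), array([71.7,  5.3]), 65.5)
[458 252  45  38 875] [ 0.5786 -0.1908  0.1564] (array([ 575.8, -195.4]), array([25.6, 23.9]), 88.6)
[408 272  25  42 631] [ 0.5293 -0.1889  0.1564] (array([ 531.8, -193.8]), array([25.6, 18.7]), 86.6)
```

View pics/w1.png

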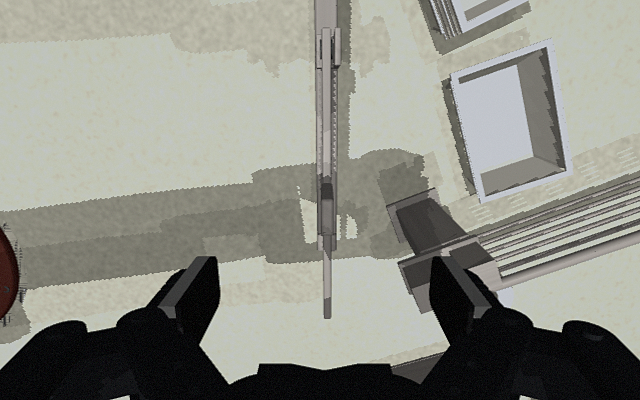

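The wrist view shows the tab at about (327,200) between the open fingers, the bar tip near (327,315), and the catch at (400-495, 190-310). The fingers have a clear way down.

Request:
arm_command(deltas="0.03 0 -0.6 0 0 0 1;0 0 -0.6 0 0 0 1;0 0 -0.6 0 0 0 1;0 0 -0.6 0 0 0 1;0 0 -0.6 0 0 0 1;0 0 -0.6 0 0 0 1;0 0 0 0 0 0 1;0 0 0 0 0 0 0")

```text
clock: 2.7
ee_pos: [0.4931, -0.09, 0.1655]
tcp_rot: [[-0.002, 0.906, -0.423], [0.001, -0.423, -0.906], [-1.0, -0.002, 0.0]]
contact_force: [-0.7, 0.4, 1.0]
gripper_width: 0.0753
```

Request:
arm_command(deltas="0 0 0 0 0 0 -0.5;0 0 0 0 0 0 -0.7;0 0 0 0 0 0 -1;0 0 0 0 0 0 -1;0 0 0 0 0 0 -1;0 0 0 0 0 0 -1;0 0 0 0 0 0 -1;0 0 0 0 0 0 -1", grip_force=25)

```text
clock: 3.37
ee_pos: [0.4943, -0.0894, 0.1669]
tcp_rot: [[0.001, 0.907, -0.421], [-0.0, -0.421, -0.907], [-1.0, 0.001, 0.0]]
contact_force: [-1.4, 0.4, 2.3]
gripper_width: 0.0075
```

Request:
arm_command(deltas="0.013 0.029 0.102 -0.2 0.092 0 -1;0.013 0.029 0.102 -0.2 0.092 0 -1;0.013 0.029 0.102 -0.2 0.092 0 -1;0.013 0.029 0.102 -0.2 0.092 0 -1")

```text
clock: 3.7
ee_pos: [0.4949, -0.0871, 0.1767]
tcp_rot: [[-0.046, 0.907, -0.419], [-0.098, -0.421, -0.902], [-0.994, -0.0, 0.109]]
contact_force: [-2.8, -2.7, 2.2]
gripper_width: 0.0074
```

Request:
arm_command(deltas="0.013 0.029 0.102 -0.2 0.092 0 -1;0.013 0.029 0.102 -0.2 0.092 0 -1;0.013 0.029 0.102 -0.2 0.092 0 -1;0.013 0.029 0.102 -0.2 0.092 0 -1;0 0 0 0 0 0 -1;0 0 0 0 0 0 -1")

```text
clock: 4.2
ee_pos: [0.4965, -0.0838, 0.1866]
tcp_rot: [[-0.088, 0.907, -0.411], [-0.191, -0.421, -0.887], [-0.978, 0.0, 0.211]]
contact_force: [-1.0, -3.0, 1.4]
gripper_width: 0.0074
```

```bash
python3 - <<'E'
from workcell import robot
import cv2,numpy as np
s=robot.observe();print(s["ee_pos"],s["tcp_rot"].round(3),s["contact_force"],s["wrist_torque"])
c=robot.capture("side");f=c["frame"][100:260,230:430];cv2.imwrite("pics/s2.png",cv2.resize(cv2.convertScaleAbs(f,alpha=1.6),(750,600),interpolation=cv2.INTER_CUBIC))
E
```

```text
[ 0.49651648 -0.0837579   0.18664936] [[-0.088  0.907 -0.411]
 [-0.191 -0.421 -0.887]
 [-0.978  0.     0.211]] [-1.02697438 -3.02155675  1.39287405] [-0.21233093  0.22908875  0.11418507]
```

View pics/s2.png

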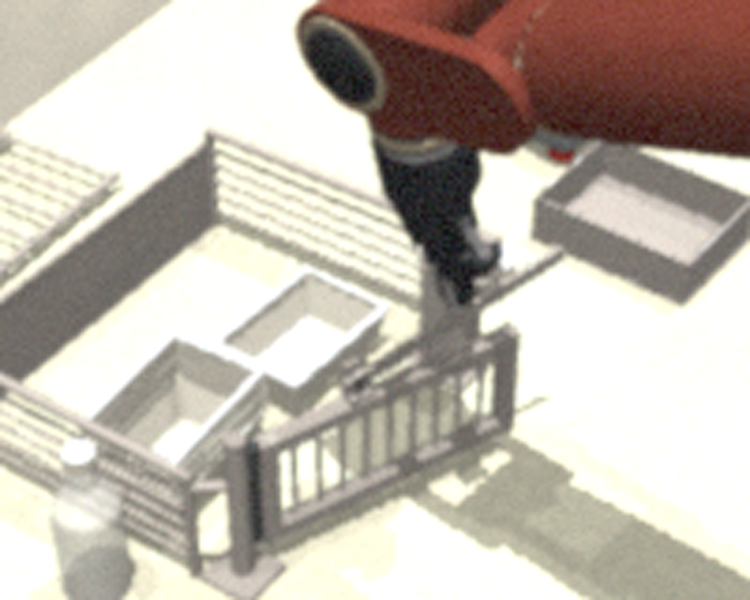

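The bar is lifted about 0.2 rad and held, with only small forces. Next I'll swing it along the arc.

Request:
arm_command(deltas="0.185 -0.082 0 0 0 0.217 -1;0.187 -0.078 0 0 0 0.217 -1;0.189 -0.073 0 0 0 0.217 -1;0.191 -0.068 0 0 0 0.217 -1;0.192 -0.063 0 0 0 0.217 -1")

```text
clock: 4.67
ee_pos: [0.5201, -0.0929, 0.1864]
tcp_rot: [[-0.063, 0.954, -0.292], [-0.199, -0.299, -0.933], [-0.978, -0.0, 0.209]]
contact_force: [-2.3, -1.7, 1.0]
gripper_width: 0.0073
```

Request:
arm_command(deltas="0.194 -0.058 0 0 0 0.217 -1;0.196 -0.053 0 0 0 0.217 -1;0.197 -0.047 0 0 0 0.217 -1;0.198 -0.042 0 0 0 0.217 -1;0.199 -0.037 0 0 0 0.217 -1;0 0 0 0 0 0 -1;0 0 0 0 0 0 -1")

```text
clock: 5.25
ee_pos: [0.5447, -0.0988, 0.1864]
tcp_rot: [[-0.036, 0.985, -0.17], [-0.206, -0.174, -0.963], [-0.978, 0.0, 0.209]]
contact_force: [-1.2, -1.4, 0.1]
gripper_width: 0.0075
```

```bash
cat > wr.py <<'E'
from workcell import robot
import cv2,numpy as np,sys
from an import box,cloud
name=sys.argv[1]
s=robot.observe();print(s["clock"],s["ee_pos"].round(4),s["tcp_rot"].round(3).tolist(),s["contact_force"].round(2),s["wrist_torque"].round(2))
c=robot.capture("wrist");cv2.imwrite(f"pics/w{name}.png",cv2.convertScaleAbs(c["frame"],alpha=1.5))
z=c["z_map"];v,u=np.mgrid[0:400,0:640]
P=np.stack([(u-c["cx"])/c["fx"]*z,(v-c["cy"])/c["fy"]*z,z,np.ones_like(z)],-1)
Wd=(P@c["mount"].T)[...,:3]@s["tcp_rot"].T+s["ee_pos"]
np.save(f"W{name}.npy",Wd)
t=robot.capture("top");np.save(f"T{name}.npy",cloud(t)[0]);cv2.imwrite(f"pics/t{name}.png",cv2.resize(cv2.convertScaleAbs(t["frame"][165:245,300:420],alpha=1.6),(750,500),interpolation=cv2.INTER_CUBIC))
E
python3 wr.py 3
```

```text
5.25 [ 0.5447 -0.0988  0.1864] [[-0.036, 0.985, -0.17], [-0.206, -0.174, -0.963], [-0.978, 0.0, 0.209]] [-1.22 -1.42  0.13] [-0.02  0.16  0.23]
```

View pics/w3.png

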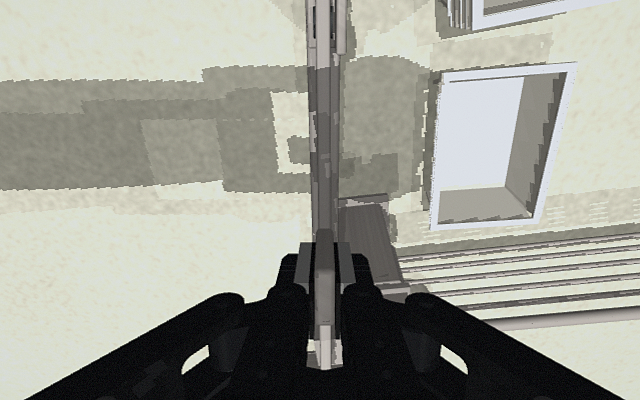

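View pics/t3.png

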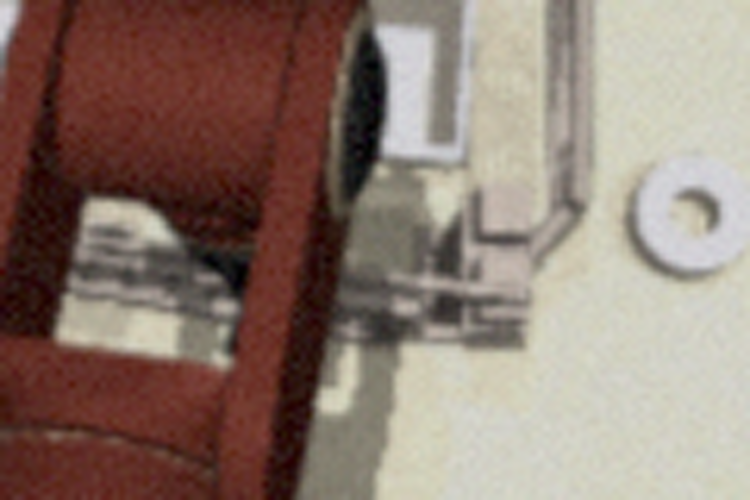

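The top view shows the lifted bar over the striker, its end near (525,290), and the slot behind it near (505,240). I'll measure the bar line directly.

```bash
cat > bm.py <<'E'
import numpy as np,cv2,sys
W=np.load(f"T{sys.argv[1]}.npy")[190:225,355:395].reshape(-1,3)
W=W[(W[:,1]<-.135)&(W[:,1]>-.225)]
p=W[(W[:,2]>.166)&(W[:,2]<.22)]
for q in p[np.argsort(p[:,1])]: pass
H=np.array([.578,.0935])
print(len(p),p.mean(0).round(4))
f=cv2.fitLine((p[:,:2]*1000).astype(np.float32),cv2.DIST_HUBER,0,.01,.01).ravel();print("line",f, "x at y=-.192", f[2]+(-192-f[3])*f[0]/f[1])
g=np.polyfit(p[:,1],p[:,2],1);print("z slope vs y",g[0],"z at -.192",np.polyval(g,-.192))
d=p[:,:2]-H;print("angle from -y via hinge",np.arctan2(-d[:,0],-d[:,1]).mean())
e=W[(W[:,2]>.15)&(W[:,2]<.163)]
for lo,hi in((.50,.556),(.556,.6)):
    q=e[(e[:,0]>lo)&(e[:,0]<hi)];
    if len(q):print("block",len(q),q.mean(0).round(4),q[:,0].min(),q[:,0].max())
E
python3 bm.py 3
```

```text
61 [ 0.5319 -0.166   0.1857]
line [ 1.7892991e-01  9.8386180e-01  5.3150891e+02 -1.6688284e+02] x at y=-.192 526.941
z slope vs y -0.19520356874706468 z at -.192 0.19075995104210225
angle from -y via hinge 0.17593293163442844
block 67 [ 0.5375 -0.1918  0.1571] 0.5227372515760194 0.5505080689797188
block 75 [ 0.5746 -0.1932  0.1567] 0.5624912678565528 0.5866830177475779
```

Request:
arm_command(deltas="0.157 -0.026 0 0 0 0.17 -1;0.157 -0.023 0 0 0 0.17 -1;0.158 -0.02 0 0 0 0.17 -1;0.158 -0.016 0 0 0 0.17 -1;0.158 -0.013 0 0 0 0.17 -1;0 0 0 0 0 0 -1;0 0 0 0 0 0 -1;0 0 0 0 0 0 -1")

```text
clock: 6.02
ee_pos: [0.5647, -0.101, 0.1866]
tcp_rot: [[-0.014, 0.997, -0.07], [-0.209, -0.072, -0.975], [-0.978, 0.001, 0.21]]
contact_force: [-0.8, -2.0, 0.4]
gripper_width: 0.0074
```

```bash
python3 wr.py 4; python3 bm.py 4
```

```text
6.0167 [ 0.5647 -0.101   0.1866] [[-0.014, 0.997, -0.07], [-0.209, -0.072, -0.975], [-0.978, 0.001, 0.21]] [-0.81 -2.04  0.39] [0.03 0.16 0.3 ]
69 [ 0.5596 -0.1676  0.1862]
line [ 4.7691204e-02  9.9886215e-01  5.5932562e+02 -1.6649701e+02] x at y=-.192 558.108
z slope vs y -0.2548649442662363 z at -.192 0.1923913884922764
angle from -y via hinge 0.07043815261758513
block 90 [ 0.5366 -0.1915  0.1569] 0.5209680249676878 0.5509417011581554
block 53 [ 0.5785 -0.1929  0.157 ] 0.5706392731042844 0.5866569376643512
```

View pics/t4.png

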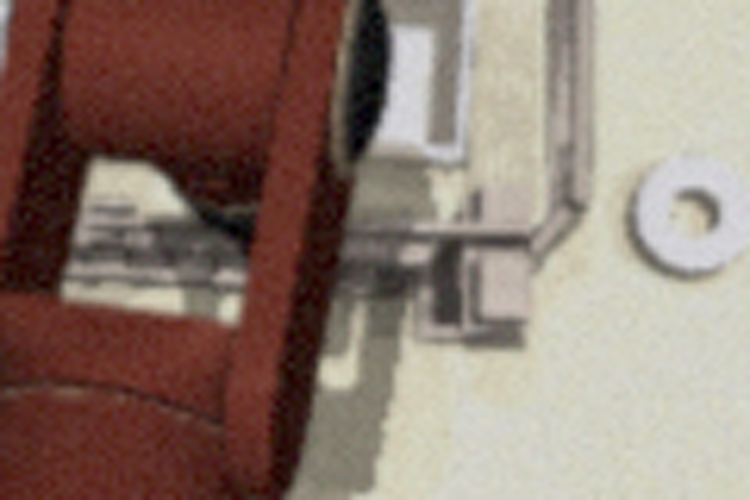

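Measured against the catch, the bar is about 1 mm past the slot middle, so I'll back off slightly and lower to about 0.12 rad.

Request:
arm_command(deltas="-0.028 0.002 0 0 0 -0.03 -1;-0.002 -0.032 -0.086 0.187 -0.0135 0 -1;-0.002 -0.032 -0.086 0.187 -0.0135 0 -1;-0.002 -0.032 -0.086 0.187 -0.0135 0 -1;-0.002 -0.032 -0.086 0.187 -0.0135 0 -1;0 0 0 0 0 0 -1;0 0 0 0 0 0 -1;0 0 0 0 0 0 -1")

```text
clock: 6.78
ee_pos: [0.5635, -0.1042, 0.1779]
tcp_rot: [[-0.009, 0.997, -0.075], [-0.121, -0.076, -0.99], [-0.993, -0.0, 0.121]]
contact_force: [-1.7, -0.9, 0.2]
gripper_width: 0.0072
```

```bash
sed -i 's/W\[:,2\]>.166/W[:,2]>.1635/' bm.py; python3 wr.py 5; python3 bm.py 5
```

```text
6.7833 [ 0.5635 -0.1042  0.1779] [[-0.009, 0.997, -0.075], [-0.121, -0.076, -0.99], [-0.993, -0.0, 0.121]] [-1.72 -0.94  0.23] [0.07 0.27 0.19]
51 [ 0.5571 -0.1757  0.171 ]
line [ 9.4822265e-02  9.9549425e-01  5.5730792e+02 -1.7577400e+02] x at y=-.192 555.7624
z slope vs y -0.05970788596420521 z at -.192 0.1719389422355349
angle from -y via hinge 0.07728742773786573
block 91 [ 0.537  -0.1908  0.1577] 0.5225501113471607 0.5554267541039836
block 66 [ 0.5754 -0.1933  0.1575] 0.5645884296116086 0.5866631701811106
```

View pics/t5.png

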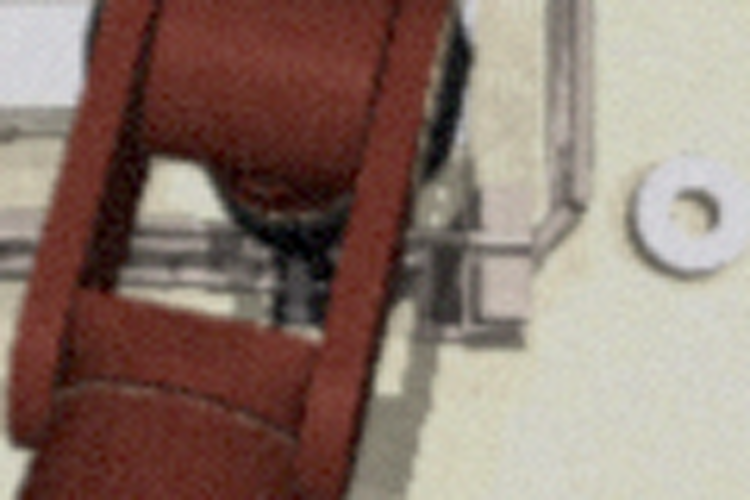

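Request:
arm_command(deltas="0.014 -0.013 -0.039 0.083 -0.006 0.01 -1;0 -0.013 -0.039 0.083 -0.006 0 -1;0 -0.013 -0.039 0.083 -0.006 0 -1;0 0 0 0 0 0 -1")

```text
clock: 7.22
ee_pos: [0.564, -0.1052, 0.1748]
tcp_rot: [[-0.007, 0.997, -0.075], [-0.09, -0.075, -0.993], [-0.996, 0.0, 0.09]]
contact_force: [-0.8, -0.7, -0.2]
gripper_width: 0.0074
```

Request:
arm_command(deltas="0 -0.012 -0.039 0.083 -0.006 0 -1;0 0 0 0 0 0 -1")

```text
clock: 7.38
ee_pos: [0.564, -0.1054, 0.1739]
tcp_rot: [[-0.006, 0.997, -0.075], [-0.08, -0.075, -0.994], [-0.997, 0.0, 0.08]]
contact_force: [-1.6, 0.4, -0.5]
gripper_width: 0.0076
```

```bash
python3 - <<'E'
from workcell import robot
s=robot.observe();print(s["ee_pos"].round(4),s["tcp_rot"].round(3).tolist(),s["contact_force"].round(2),s["wrist_torque"].round(2))
E
```

```text
[ 0.564  -0.1054  0.1739] [[-0.006, 0.997, -0.075], [-0.08, -0.075, -0.994], [-0.997, 0.0, 0.08]] [-1.57  0.42 -0.51] [0.21 0.23 0.4 ]
```

No contact force has shown down to about 0.08 rad, below the "resting on top" angle, so I'll keep lowering gently.

Request:
arm_command(deltas="0 -0.012 -0.039 0.083 -0.006 0 -1;0 0 0 0 0 0 -1")

```text
clock: 7.55
ee_pos: [0.564, -0.1057, 0.173]
tcp_rot: [[-0.005, 0.997, -0.075], [-0.07, -0.075, -0.995], [-0.998, 0.0, 0.07]]
contact_force: [-1.9, 0.3, -0.2]
gripper_width: 0.0073
```

Request:
arm_command(deltas="0 -0.011 -0.039 0.083 -0.006 0 -1;0 0 0 0 0 0 -1")

```text
clock: 7.72
ee_pos: [0.564, -0.1059, 0.172]
tcp_rot: [[-0.004, 0.997, -0.075], [-0.06, -0.075, -0.995], [-0.998, 0.0, 0.06]]
contact_force: [-1.3, 0.7, -0.3]
gripper_width: 0.0076
```

```bash
sed -i 's/W\[:,2\]>.1635/W[:,2]>.1605/' bm.py; python3 wr.py 6; python3 bm.py 6; python3 - <<'E'
import numpy as np
W=np.load("T6.npy")[192:220,370:388]
m=(W[...,1]<-.182)&(W[...,1]>-.202)
for r in range(28):
    q=W[r][m[r]]
    if len(q): print(192+r,q[:,0].mean().round(4),(q[:,2]*1000).round(0))
E
```

```text
7.7167 [ 0.564  -0.1059  0.172 ] [[-0.004, 0.997, -0.075], [-0.06, -0.075, -0.995], [-0.998, 0.0, 0.06]] [-1.32  0.73 -0.34] [0.27 0.25 0.33]
38 [ 0.5544 -0.185   0.1624]
line [ 3.8348999e-02  9.9926442e-01  5.5845520e+02 -1.8086786e+02] x at y=-.192 558.02795
z slope vs y 0.01809386448916758 z at -.192 0.16231755946548063
angle from -y via hinge 0.08406334782723152
block 97 [ 0.5382 -0.191   0.1577] 0.5225534449871693 0.5559457340994716
block 92 [ 0.5714 -0.1882  0.1576] 0.5565921814144555 0.5872956789806112
194 0.5864 [152. 157. 158. 152. 160. 159. 157.]
195 0.583 [156. 158. 158. 158. 159. 159. 158.]
196 0.5803 [153. 151. 159. 155. 159. 157. 160.]
197 0.5768 [159. 158. 161. 161. 154. 161. 157.]
198 0.5738 [157. 155. 160. 161. 161. 158. 159.]
199 0.5709 [158. 159. 156. 157. 157. 160. 160.]
200 0.5681 [157. 160. 155. 157. 158. 155.]
201 0.5651 [157. 155. 156. 159. 158. 157. 157.]
202 0.5619 [164. 163. 164. 161. 154. 147. 152.]
203 0.5578 [163. 168. 162. 163. 163. 163. 164.]
204 0.5553 [160. 159. 161. 164. 160. 164. 160.]
205 0.559 [125. 124. 125. 126. 123. 123.]
206 0.5496 [157. 159. 161. 159. 159. 162. 159.]
207 0.547 [158. 155. 156. 160. 158. 160. 156.]
208 0.544 [157. 160. 156. 157. 159. 155. 158.]
209 0.5412 [156. 156. 155. 154. 156. 160. 157.]
210 0.5379 [159. 158. 157. 159. 157. 159. 156.]
211 0.535 [159. 156. 156. 162. 158. 156. 157.]
212 0.5322 [159. 158. 154. 155. 156. 156. 160.]
213 0.5289 [155. 160. 157. 155. 160. 163.]
214 0.5259 [158. 156. 161. 160. 160. 155. 161.]
215 0.5256 [ 38. 161. 156. 157. 158. 158. 158.]
216 0.5266 [ 12.  18. 142. 141. 143. 141. 140. 145. 145.]
217 0.5258 [  6.   5. 127. 126. 125. 121. 125. 126. 126.]
218 0.5293 [  7.   7.   8.   3.  11.   3. 124. 120. 121. 123.]
219 0.5329 [4. 0. 4. 9. 7. 5.]
```

View pics/t6.png

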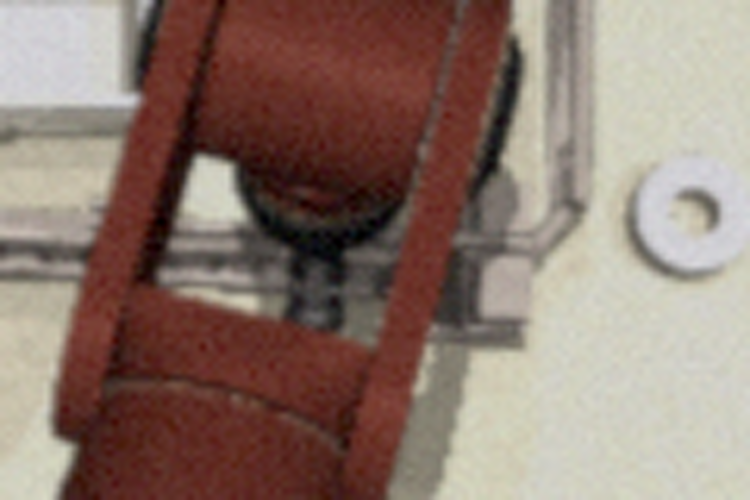

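The bar's top is now at about 163 mm, so its bottom is at about 149 mm, already inside the slot below the 158 mm block tops. I'll lower the rest of the way.

Request:
arm_command(deltas="0 -0.01 -0.039 0.083 -0.006 0 -1;0 0 0 0 0 0 -1;0 -0.01 -0.039 0.083 -0.006 0 -1;0 0 0 0 0 0 -1")

```text
clock: 8.15
ee_pos: [0.564, -0.1064, 0.17]
tcp_rot: [[-0.003, 0.997, -0.075], [-0.04, -0.075, -0.996], [-0.999, -0.0, 0.04]]
contact_force: [-0.7, 1.5, 0.3]
gripper_width: 0.0074
```

Request:
arm_command(deltas="0 -0.009 -0.039 0.083 -0.006 0 -1;0 0 0 0 0 0 -1;0 -0.008 -0.039 0.083 -0.006 0 -1;0 0 0 0 0 0 -1")

```text
clock: 8.48
ee_pos: [0.5639, -0.1069, 0.1681]
tcp_rot: [[-0.002, 0.997, -0.075], [-0.02, -0.075, -0.997], [-1.0, -0.0, 0.02]]
contact_force: [-0.8, 1.6, -0.7]
gripper_width: 0.0073
```

Request:
arm_command(deltas="0 -0.008 -0.039 0.083 -0.006 0 -1;0 0 0 0 0 0 -1")

```text
clock: 8.65
ee_pos: [0.5639, -0.1071, 0.1671]
tcp_rot: [[-0.001, 0.997, -0.075], [-0.01, -0.075, -0.997], [-1.0, -0.0, 0.01]]
contact_force: [-1.5, 1.6, 0.1]
gripper_width: 0.0073
```

Request:
arm_command(deltas="0 -0.004 -0.012 0.05 -0.004 0 -1;0 0 0 0 0 0 -1")

```text
clock: 8.82
ee_pos: [0.564, -0.107, 0.167]
tcp_rot: [[-0.0, 0.997, -0.075], [-0.005, -0.075, -0.997], [-1.0, -0.0, 0.005]]
contact_force: [-2.5, 2.3, -0.8]
gripper_width: 0.0074
```

Request:
arm_command(deltas="0 0 0 0 0 0 -0.7;0 0 0 0 0 0 -0.5;0 0 0 0 0 0 -0.3;0 0 0 0 0 0 -0.2;0 0 0 0 0 0 -0.2")

```text
clock: 9.23
ee_pos: [0.5643, -0.1074, 0.1674]
tcp_rot: [[0.001, 0.997, -0.075], [-0.006, -0.075, -0.997], [-1.0, 0.001, 0.006]]
contact_force: [-0.0, -0.5, 0.3]
gripper_width: 0.034
```

```bash
python3 wr.py 7; python3 - <<'E'
import numpy as np
from an import box
W=np.load("W7.npy").reshape(-1,3)
for lo,hi in((.18,.205),(.145,.17)):
    p=W[(W[:,2]>lo)&(W[:,2]<hi)&(abs(W[:,0]-.564)<.03)];print(len(p),p.mean(0))
W=np.load("T7.npy")[198:208,360:388]
for r in range(10): print(198+r,(W[r,:,2]*1000).round(0).astype(int))
E
```

```text
9.2333 [ 0.5643 -0.1074  0.1674] [[0.001, 0.997, -0.075], [-0.006, -0.075, -0.997], [-1.0, 0.001, 0.006]] [-0.03 -0.54  0.3 ] [0.03 0.03 0.  ]
4366 [ 0.56397459 -0.10251907  0.19326975]
4765 [ 0.56830361 -0.05845952  0.15577248]
198 [380 376 377 374 371 359 341 438 443 450 452 448 446 478 498 499 499 498
 499 496 498 497 156 156 157   1  -1  20]
199 [376 374 371 364 340 338 326   1  -1  -2   0 419 453 487 498 500 500 500
 498 498 497 498 155 161 158  -4   0  93]
200 [365 361 340 338 340 323   4  -1  -4   1   1 430 465 498 499 500 497 498
 499 498 500 498 158 159 155  -3  -1  93]
201 [341 339 341 335 321  -3  -1  -1   2   5  -6 440 475 498 500 500 500 498
 497 497 500 157 158 154 156   3  90  95]
202 [339 330 326 314 150 154 155 153 155 153 417 452 486 501 497 499 498 498
 498 500 496 151 148 148 154  94  95  93]
203 [ 324 1264  306  156  157  150  151  152  158  154  427  462  494  500
  502  500  497  500  500  500  498  154  148  151  152   95   94   94]
204 [304 145 142 145 147 146 148 150 148 152 437 472 500 501 501 501 499 500
 501 501 154 150 156 154 155  92  92  -2]
205 [130 129 127 125 132 127 130 131   9  16 449 481 500 501 500 500 503 503
 500 502 147 148 148 148  92  92   0   0]
206 [128 128 129 129 125 130 132 131   5 424 458 491 503 503 503 501 503 501
 500 499 159 158 155 156 157  -2   0   0]
207 [ 119  118  116  123  123  125  124  124    5  432  468  499  501  502
  503  501  501  503  501  500  153  158  159  165  156   -4    1 1264]
```

View pics/w7.png

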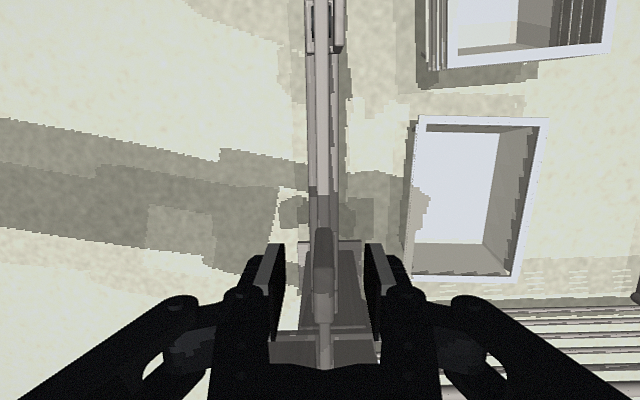

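The fingers are clear on both sides of the tab at about (325,270), and the bar's end reads about 154 mm high, which is fully down. I'll retreat straight up.

Request:
arm_command(deltas="0 0 0.3 0 0 0 -0.2;0 0 0.6 0 0 0 -0.2;0 0 0.6 0 0 0 -0.2;0 0 0.6 0 0 0 -0.2;0 0 0.6 0 0 0 -0.2;0 0 0.6 0 0 0 -0.2;0 0 0.6 0 0 0 -0.2;0 0 0 0 0 0 -0.2")

```text
clock: 10.0
ee_pos: [0.5657, -0.1078, 0.2693]
tcp_rot: [[0.007, 0.997, -0.075], [-0.008, -0.075, -0.997], [-1.0, 0.007, 0.007]]
contact_force: [1.2, 0.1, 0.4]
gripper_width: 0.0342
```

Request:
arm_command(deltas="-0.8 0 0.4 0 0 0 -0.2;-0.8 0 0.4 0 0 0 -0.2;-0.8 0 0.4 0 0 0 -0.2;-0.8 0 0.2 0 0 0 -0.2;-0.8 0 0 0 0 0 -0.2;-0.8 0.3 0 0 0 0 -0.2;-0.4 0.5 0 0 0 0 -0.2;0 0 0 0 0 0 -0.2;0 0 0 0 0 0 -0.2")

```text
clock: 10.75
ee_pos: [0.4339, -0.0871, 0.2994]
tcp_rot: [[0.0, 0.997, -0.074], [-0.006, -0.074, -0.997], [-1.0, 0.001, 0.006]]
contact_force: [-0.4, -0.5, 0.6]
gripper_width: 0.0341
```

```bash
python3 wr.py 8; python3 - <<'E'
import numpy as np,cv2
from an import box
W=np.load("T8.npy");h=W[...,2]
reg=np.zeros((400,640),bool);reg[180:225,300:390]=1
for lo,hi in((.175,.21),(.142,.175)):
    n,l,st,ce=cv2.connectedComponentsWithStats(((h>lo)&(h<hi)&reg).astype(np.uint8))
    for i in range(1,n):
        if st[i,4]>8:p=W[l==i];print(st[i],p.mean(0).round(4),box(p))
E
```

```text
10.75 [ 0.4339 -0.0871  0.2994] [[0.0, 0.997, -0.074], [-0.006, -0.074, -0.997], [-1.0, 0.001, 0.006]] [-0.45 -0.53  0.59] [ 0.    0.01 -0.05]
[348 198   8   4  31] [ 0.5629 -0.1051  0.192 ] (array([ 563.5, -105.5]), array([ 7.9, 20.7]), 0.9)
[343 194  42  22 258] [ 0.5576 -0.1764  0.1555] (array([ 556.1, -143.8]), array([121.6,  64.3]), 88.7)
[314 196  19   7  66] [ 0.5705 -0.0179  0.1528] (array([570.4, -23.2]), array([54.9, 12.8]), 82.4)
```

View pics/t8.png

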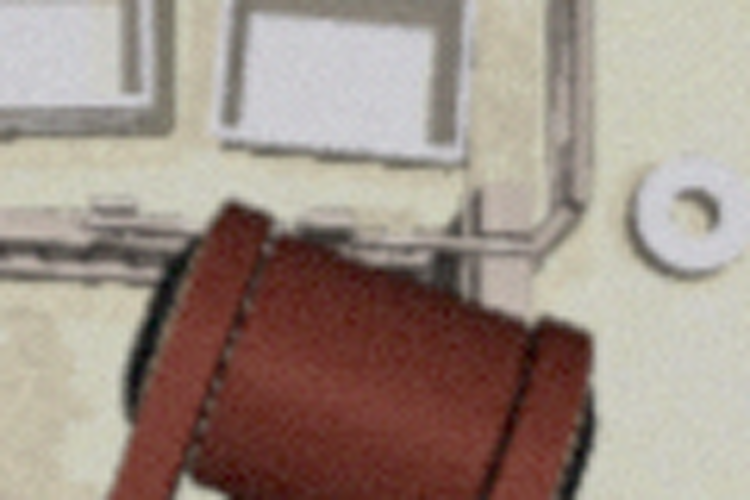

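View pics/w8.png

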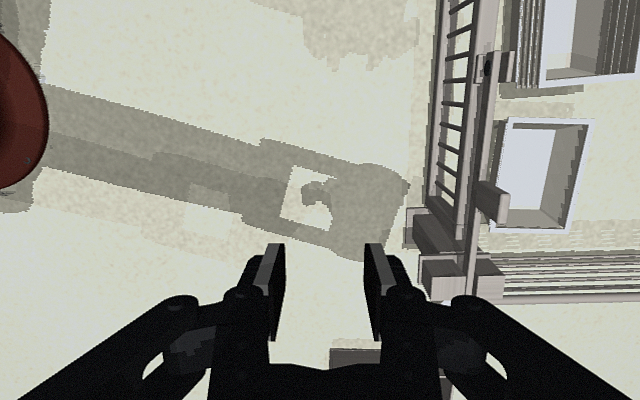

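The wrist view shows the bar running through the slot between the two catch blocks (about (465,275)), with nothing touching it. Last I'll check the bar's level.

```bash
python3 - <<'E'
import numpy as np
for f,dx in(("W8",0.),("T8",0.)):
    W=np.load(f+".npy").reshape(-1,3)
    H=np.array([.578,.0935]);a=.0745
    u=np.array([-np.sin(a),-np.cos(a)]);n=np.array([np.cos(a),-np.sin(a)])
    d=W[:,:2]-H;s=d@u;t=d@n
    for lo,hi in((.12,.18),(.22,.26),(.275,.286),(.286,.296)):
        p=(s>lo)&(s<hi)&(abs(t)<.0025)&(W[:,2]>.12)&(W[:,2]<.175)
        print(f,lo,hi,p.sum(),np.median(W[p,2]) if p.any() else None)
E
```

```text
W8 0.12 0.18 1165 0.14971845461377623
W8 0.22 0.26 656 0.1488529708982878
W8 0.275 0.286 130 0.1517185364204162
W8 0.286 0.296 48 0.1548218844271248
T8 0.12 0.18 24 0.15226313622081797
T8 0.22 0.26 37 0.1483269479566377
T8 0.275 0.286 8 0.1438654674170669
T8 0.286 0.296 7 0.15250548091265223
```

```bash
python3 -c "
from workcell import robot
print(robot.finish_job())"
```

```text
the job is handed in; nothing more can be done
None
```

The gate is shut and latched as far as my cameras can tell, and I handed the job in after about 11 s of the 58 s allowed. The hand-in reports no verdict.

**What I did:** I gripped the thumb tab and lifted the bar about 0.2 rad. I then swung the gate in along its arc until the bar was over the slot, which I had located in the camera images. I lowered the bar in steps of about 0.01 rad while watching the wrist force. I let go with the tool at about 0.005 rad from level and backed the arm away.

**What the last checks showed:**
- **Force:** no contact showed while the bar went down. The wrist force stayed within about 3.5 N at every reading.
- **Bar seated:** the bar runs between the two catch blocks. Its end reads about 152–155 mm high, against 154 mm when fully down and about 172 mm if it were resting on top.
- **Gate angle:** I estimate about 0.025 rad.
- **Clearance:** the robot is clear of everything. The tubs and label roll look undisturbed in the last view; I did not re-measure any bystander.

**Where the checks disagreed:** a few of the last height samples along the bar read 144–150 mm, probably because they mix in the bar's side faces. These confirm the bar is down, but do not measure its angle finely.

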